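Load the strapping dispenser and bolt the spool in

TASK

Load the orange spool of mould strapping onto the green dispenser's upright spindle, standing flat on the base, then lock it in: slide the brass bolt fully across over the spool and turn its red-knobbed handle all the way down into the notch. If the bolt is standing over the spindle, draw it back out of the way first. Leave everything else on the bench where it is.

Things in the scene. Friction and masses are not known exactly. Their poses are not given: they have to be found in the camera images.
- dispenser: Green dispenser fixed to the bench; base plate 100 (x) x 230 (y, from -168 to 62) x 12 mm thick. Origin on the bench under the spindle; z up, y along the bolt. Spindle at x=y=0: 12 mm diameter, tip at z=62. Brass bolt's axis: x=0, z=86. A block (x -20..20, y -165..-45, top z=74) carries the bolt; steel bridges over it at y -165..-157 and -52..-45 reach z=104.
- spindle_foot (a point): Foot of the spindle: on its axis, at the top face of the base plate (z=12 mm); axes as the dispenser. The spool's underside centre belongs here.
- notch (a point): Centre of the keeper notch, at the height of the bolt's axis; axes as the dispenser. The notch is 14 mm wide, open at the top, in a steel guard plate along the block's +x edge (dispenser x 14..20, y -165..-45, top z=98 mm); notch centre y=-67, floor z=74.
- bolt (a joint): Slide of the bolt along the dispenser's +y, m: 0 = drawn fully back, 0.086 = stop, fully across (tip in the staple). Handle over the notch's centre at 0.083; it enters from 0.080 to 0.086. At 0 the tip is at dispenser y=-40 mm; the spool can pass it up to 0.008. Starts anywhere from 0 to 0.06. Friction about 2 N; stays where left.
- bolt_handle (a joint): Turn of the handle about the bolt's axis, rad: 0 = upright, positive leans towards the dispenser's +x, 1.571 = level, down in the notch (stop). Away from the notch the guard plate stops it at about 0.65. Range from -0.4; starts -0.2 to 0.3. Friction about 0.05 N m; stays where left.
- handle_knob (a point): Centre of the red ball knob, 20 mm diameter, 55 mm from the bolt's axis at the end of an 8 mm round steel shank; at dispenser y = -150 mm + joint bolt. Axes turn with the handle: z along the shank outwards, y along the bolt.
- staple (a point): Eye on the green far post (dispenser y 40..50, x -15..15, top z=106 mm) that receives the bolt tip.
- bolt_tip (a point): Centre of the front end of the brass bolt, 12 mm diameter.
- orange_spool: Loose spool wound full with orange strapping between black flanges: plain cylinder 56 mm diameter, 60 mm tall, through-bore 16 mm, standing upright; about 0.16 kg. Origin at the centre of its underside, z up its axis.
- ware_board: Fixed plywood board 260 (x) x 300 (y) x 12 mm on the bench, on which the spools stand. Origin at its underside centre.
- blue_spool: Blue spool, same size as the orange one; not wanted. Origin at underside centre.
- bare_core: Empty cardboard core, 44 mm diameter, 60 mm tall; not wanted. Origin at underside centre.
- plaster_cup: White cup on the board, 60 mm diameter, 65 mm tall; bystander. Origin at underside centre.
- bottle: Blue bottle, 60 mm diameter, 190 mm tall, behind the dispenser; bystander. Origin at underside centre.
- plaster_mould: Cream two-part plaster mould 110 (x) x 80 (y) x 70 mm; bystander. Origin at underside centre.
- jar: Amber jar with a white cap, 44 mm diameter, 110 mm tall, close to the dispenser on its +x side; bystander. Origin at underside centre.
- slip_pot: Small terracotta weight, 40 mm diameter, 50 mm tall, close to the dispenser on its +x side; bystander. Origin at underside centre.
- screwdriver: Screwdriver lying on the bench left of the board, under 35 mm high; bystander. Origin under its middle.

How it is judged:
By the outcome, as a careful person would: the job done as asked, in the order asked, and still so for the second after the job is handed in, with the robot touching nothing.
It also fails if it takes over 72 s, if anything falls off the work surface, if the arm or the gripper's body presses on something with over 40 N, if the wrist force passes 120 N, or if a joint passes its speed limit or range.

ROBOT

A 6-joint arm with a two-finger parallel gripper is mounted at the origin on the work surface. World frame = base frame: x ahead of the robot, y to its left, z up, the work surface at z = 0. Lengths are in m, angles in rad, forces in N, time in s.
With the tool pointing down it reaches from about 0.225 to 0.875 m from the base axis. Payload 3.4 kg.
Tool frame: the origin (TCP) lies between the finger pads; the fingertips stand 8 mm ahead of it and the grasp point (between the pads) lies 11 mm behind it; z points along the fingers, y is the line along which they close (so a half turn about z gives the same grasp; the last joint's range is limited). The gripper opens to 85 mm and grips with 20 to 120 N. Pads are 22 mm wide; open, the fingers measure 114 mm over their backs; the gripper's body (76 mm by 85 mm) begins 54 mm behind the grasp point. The pads swing forward as they close: fully open they stand 13 mm farther back than shut.
Start: joints at [1.11, 0.276, 1.505, -0, 1.361, -0.121], TCP at [0.192, 0.542, 0.239] pointing down, gripper open.
Joint ranges: [-2.89, 2.89], [-0.75, 2.08], [0.22, 2.7], [-1.18, 4.32], [0.11, 2.71], [-2.7, 2.7]. Speed limits (rad/s): [2.57, 2.57, 3.14, 3.14, 3.14, 3.14].

INTERFACE

Orientations are given as a unit quaternion [w, x, y, z].
In Python, from rig import manip, optics, finder gives the robot as it stands.
- The arm moves only by the tool servo_tool, never from a script. Its argument "increments" is a list of rows, each a list of 7 numbers: the shift along the tool's x, y, z in cm, then the turn, a rotation vector about the tool's x, y, z in degrees, then the closure, from -1 (fully open) to 1 (shut). In form: [[x, y, z, rx, ry, rz, gripper], ...]. A call has exactly 5 rows; each row shifts and turns the commanded pose from where the row before left it, along the tool's axes as they then stand; what a row does not reach is not made up. A row lasts 1/10 s, in which the tool goes at most 50 mm and 8.59 degrees, less where a joint would pass 70% of its speed; a pose out of reach is approached as far as the arm can. A call is refused whole if a number of a shift passes 5 or a number of a turn 8.59, either way. A call with a gripper value outside its range is refused whole. The fingers move at their own pace and stop on an object; "squeeze" is the grip in N (left out, the last holds). Time passes only in rows, so rows that do not move let the fingers close, or fill a call up. It gives the time, the measured TCP pose, the force, the opening and the grip force at its end, in the units of the state.
- manip.get_state(): the state, without advancing time (a new reading comes with each control period).
- optics.get_image(name): name is "side" or "top"; returns the picture (384x512x3 uint8, red, green, blue); there is no depth.
- optics.get_calibration(name): a dict with "fov_y" (degrees; the focal length in pixels is half the picture's height over the tangent of half this angle, whatever the lens; pixels are square), "cx", "cy" (the principal point, pixels), "world_to_cam" (4x4, takes a point from world to camera coordinates). Camera axes: x right, y down, z forward; pixel columns grow to the right and rows downward; lengths in m; the calibration is good to about 2 mm. A picture is of the moment at which its call begins. get_calibration takes no time and is no camera call.
- manip.sign_off(): hands the job in; it is judged then, once.
Trained networks look in the newest picture that a camera, given by its name, has taken for a name from the list of things; names that differ only in an ending like _2 or _b are one class to them, and where a whole thing is asked for, a point or a joint stands for the part that bears it (a point fixed in the world has none). Each returns a list of dicts, best first, with "p" (0 to 1); they miss things now and then, are a little off and sometimes report something else, mostly with a low value. They report only what shows in the picture. A call takes as long as a camera call.
- finder.silhouettes(label, camera): "region" (384x512 bool, what is visible of it) and "box" ([centre column, centre row, width, height] in pixels, round what is visible of it).
- finder.tip_of(label, camera): "at" ([column, row] in pixels: a listed point, or the origin of a listed thing).
The state is a dict: "clock": time; "qpos": joint angles; "qd": joint speeds; "effort": joint torques, N m; "position": TCP position; "ee_rot": TCP orientation; "contact_force": force on the tool from outside, world axes, zero at the start; "moment": the same for the moment, N m; "width": finger opening in m; "gripper_force": force on a finger pad.
Only numpy, scipy, OpenCV 4.12 (cv2) and the standard library are available. Lean on these libraries where they do the work, as an engineer would, in place of code of your own. Each camera call takes 0.05 s, during which the arm holds its last target. There are 200 camera calls.

## Working session

There is one attempt and no reset: what is moved stays moved. The work goes in short steps, Python scripts to look and compute and a tool call to move; the robot and the scene stay as the last step left them, time stands still between calls to the robot, and variables do not carry over. Pictures are saved under pics/ and viewed, at most 10 in all, crops included, and the job is handed in when it is done.

Besides the shell and the picture viewer there is one more tool, called by a JSON object that holds its "method" and its "body", one argument or row to a line. servo_tool: Moves the arm, as the interface text tells. Its arguments: {"type":"object","properties":{"increments":{"type":"array","items":{"type":"array","items":{"type":"number"}}},"squeeze":{"type":"number"}},"required":["increments"]}

```bash
mkdir -p pics; cat > h.py <<'E'
import numpy as np, cv2
from rig import manip, optics, finder
def cal(n):
    c=optics.get_calibration(n); f=192/np.tan(np.radians(c["fov_y"])/2)
    return f,c["cx"],c["cy"],np.array(c["world_to_cam"])
def ray(n,px):
    f,cx,cy,T=cal(n); d=T[:3,:3].T@np.array([(px[0]-cx)/f,(px[1]-cy)/f,1]); return -T[:3,:3].T@T[:3,3],d
def onz(n,px,z):
    o,d=ray(n,px); return o+d*(z-o[2])/d[2]
def tri(pa,pb):
    (o1,d1),(o2,d2)=ray("top",pa),ray("side",pb)
    A=np.c_[d1,-d2]; s=np.linalg.lstsq(A,o2-o1,rcond=None)[0]
    a,b=o1+d1*s[0],o2+d2*s[1]; return (a+b)/2,np.linalg.norm(a-b)
def proj(n,p):
    f,cx,cy,T=cal(n); q=T[:3,:3]@np.array(p)+T[:3,3]; return np.array([cx+f*q[0]/q[2],cy+f*q[1]/q[2]])
def shot(n,fn=None):
    im=optics.get_image(n)
    if fn: cv2.imwrite("pics/"+fn,im[:,:,::-1])
    return im
E
python3 - <<'E'
from h import *
np.set_printoptions(precision=4,suppress=True)
ims=[shot(n) for n in("top","side")]
cv2.imwrite("pics/a.png",cv2.resize(np.vstack([ims[0],ims[1]])[:,:,::-1],None,fx=.78,fy=.78)) 
for n,i in zip(("top","side"),ims): cv2.imwrite(f"pics/{n}0.png",i[:,:,::-1])
for l in["spindle_foot","notch","handle_knob","staple","bolt_tip","orange_spool","dispenser","jar","slip_pot","blue_spool","bare_core","plaster_cup","bottle","plaster_mould"]:
    r=[]
    for n in("top","side"):
        t=finder.tip_of(l,n); r.append(t[0] if t else None)
    print(l,[(np.round(x["at"],1),round(x["p"],2)) if x else None for x in r], end=' ')
    if all(r): print(*tri(r[0]["at"],r[1]["at"]))
    elif r[0]: print("z0/12:",onz("top",r[0]["at"],0))
    else: print()
for n in("top","side"): print(n,cal(n)[0],ray(n,(256,192)))
print(manip.get_state())
E
```

```text
spindle_foot [(array([300.4, 216.4]), 0.61), (array([230.1, 256.1]), 0.89)] [ 0.5291 -0.1463  0.0175] 0.00010799940124822503
notch [(array([169.9, 233.3]), 0.74), (array([242.2, 249.2]), 0.9)] [ 0.5161  0.407  -0.4802] 0.15658613412754746
handle_knob [(array([331.9, 205.5]), 0.62), (array([232.2, 145.8]), 0.71)] [ 0.554  -0.1881  0.3804] 0.0035220539423598952
staple [(array([289.8, 221.5]), 0.92), (array([218.1, 225.3]), 0.79)] [ 0.5069 -0.1017  0.0935] 0.005496197039995308
bolt_tip [(array([299.4, 219.5]), 0.58), (array([225.4, 233.5]), 0.56)] [ 0.5196 -0.1345  0.0904] 0.0044341412057845005
orange_spool [(array([194.3, 196.1]), 0.72), (array([241.2, 183.3]), 0.77)] [ 0.5937  0.2398 -0.0081] 0.0021463122017335856
dispenser [(array([301.2, 219.4]), 0.68), (array([229.8, 261.1]), 0.93)] [ 0.5228 -0.1511  0.0034] 0.008663938154769795
jar [(array([310.1, 180.7]), 0.53), (array([280.1, 262.6]), 0.65)] [ 0.6609 -0.1804  0.0071] 0.002391540322806894
slip_pot [(array([286.1, 192.5]), 0.49), (array([256.6, 245.2]), 0.59)] [ 0.6116 -0.0945 -0.0012] 0.00632719951036773
blue_spool [(array([168.4
[... 536 characters left out ...]
354  0.4168] 0.055850585127192015
top 408.3279385183729 (array([0.5089, 0.0267, 1.4824]), array([ 0.0704, -0.0078, -0.9975]))
side 387.38802479087866 (array([ 0.5204, -0.9136,  0.7759]), array([ 0.0892,  0.809 , -0.581 ]))
{'clock': 1.5, 'qpos': array([ 1.11  ,  0.2759,  1.5049, -0.    ,  1.3607, -0.121 ]), 'qd': array([ 0.0004,  0.0002, -0.    ,  0.0006, -0.0001, -0.0016]), 'effort': array([ -0.0015, -41.6664, -24.6096,  -0.0006,   0.0001,   0.    ]), 'position': array([0.1917, 0.5421, 0.2393]), 'ee_rot': array([0.    , 0.1691, 0.9856, 0.    ]), 'contact_force': array([0.3289, 0.7963, 0.2581]), 'moment': array([ 0.065 , -0.0054,  0.0519]), 'gripper_force': 0.0, 'width': 0.08553915540751997}
```

View pics/top0.png

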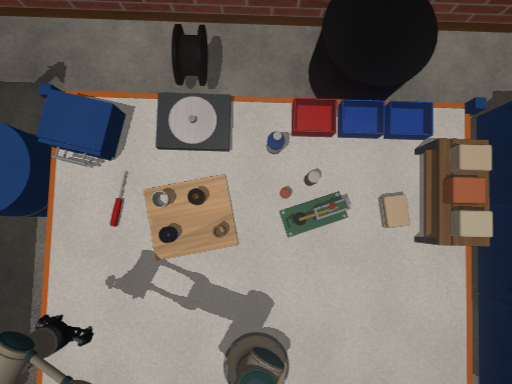

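View pics/side0.png

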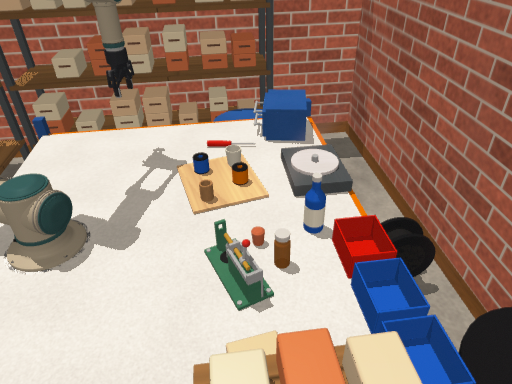

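```bash
python3 - <<'E'
import cv2,numpy as np
t=cv2.imread("pics/top0.png");s=cv2.imread("pics/side0.png")
a=cv2.resize(t[180:250,270:360],(400,311),interpolation=2)   # x4.444
b=cv2.resize(s[210:310,195:295],(400,400),interpolation=2)   # x4
c=cv2.resize(t[165:265,140:240],(400,400)); d=cv2.resize(s[135:215,170:270],(400,320))
o=np.zeros((600,800,3),np.uint8); o[:280,:400]=a[:280]; o[:400,400:]=b; o[280:600,:400]=c[40:360]; o[400:600,400:]=d[20:220]
cv2.imwrite("pics/z1.png",o)
E
cat > fit.py <<'E'
from h import *
from scipy.optimize import least_squares
np.set_printoptions(precision=4,suppress=True)
# silhouettes
for n in("top","side"):
    shot(n)
    for l in("dispenser","handle_knob","bolt_tip","orange_spool"):
        r=finder.silhouettes(l,n)
        for x in r[:2]: print(n,l,round(x["p"],2),np.round(x["box"],1),x["region"].sum())
        if r: np.save(f"{n}_{l}.npy",r[0]["region"])
    im=optics.get_image(n).astype(int); red=(im[...,0]>130)&(im[...,1]<60)&(im[...,2]<70)
    nn,lab,st,ce=cv2.connectedComponentsWithStats(red.astype(np.uint8))
    print(n,[(np.round(ce[i],1),st[i,4]) for i in range(1,nn) if 2<st[i,4]<80])
E
python3 fit.py
```

```text
top dispenser 0.75 [315.7 215.4  72.6  45.1] 1818
top orange_spool 0.79 [196.6 196.7  21.8  19.2] 247
top orange_spool 0.57 [166.4 234.3  18.6  18.2] 241
top [(array([300.5,  98. ]), np.int32(14)), (array([327.,  99.]), np.int32(17)), (array([331.7, 206.1]), np.int32(9))]
side dispenser 0.64 [239.8 263.3  70.2  93.8] 3113
side handle_knob 0.54 [243.2 250.8   6.7  22.6] 86
side bolt_tip 0.67 [237.4 252.6  30.4  41.2] 392
side orange_spool 0.59 [239.7 175.6  18.4  19.6] 329
side orange_spool 0.16 [198.7 162.8  17.4  20.5] 308
side [(array([245.7, 243.1]), np.int32(41))]
```

View pics/z1.png

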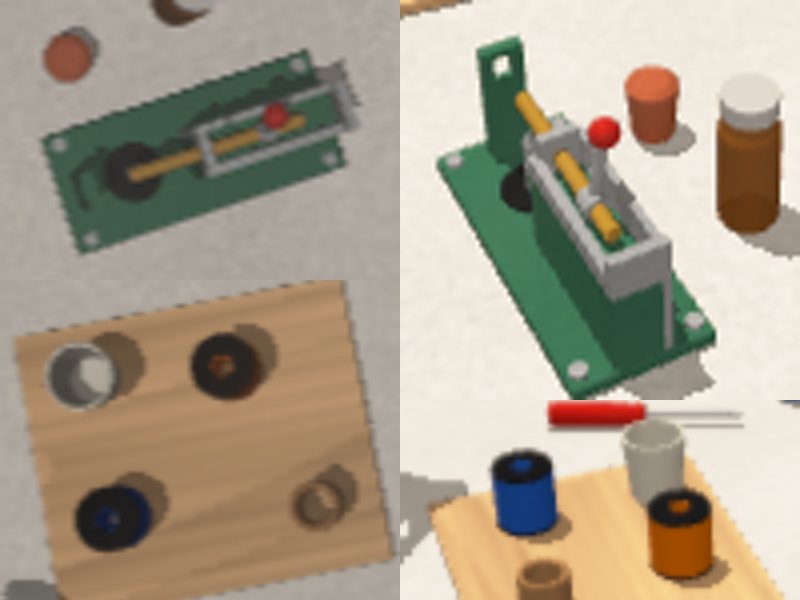

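```bash
cat > fit2.py <<'E'
from h import *
from scipy.optimize import least_squares
np.set_printoptions(precision=4,suppress=True)
C=[("top",(279.5,210.8),(50,62,12)),("top",(288.5,236.9),(-50,62,12)),("top",(339.3,191.3),(50,-168,12)),("top",(347.6,216.7),(-50,-168,12)),
("side",(204.5,250.8),(-50,62,12)),("side",(239.5,309.3),(-50,-168,6)),("side",(273.8,293.3),(50,-168,12)),
("side",(214.7,220.7),(-15,45,106)),("side",(225,219),(15,45,106))]
def w(p,v): 
    c,s=np.cos(p[2]),np.sin(p[2]); return np.array([p[0]+c*v[0]-s*v[1],p[1]+s*v[0]+c*v[1],v[2]])
f=lambda p:np.concatenate([proj(n,w(p,np.array(m)/1e3))-np.array(px) for n,px,m in C])
r=least_squares(f,[.526,-.146,.27],loss="soft_l1",x_scale=.01);print(r.x,r.fun.reshape(-1,2))
p=r.x
def kn(q,t): return w(p,np.array([.055*np.sin(t),-.150+q,.086+.055*np.cos(t)]))
g=lambda v:np.r_[proj("top",kn(*v))-[331.7,206.1],proj("side",kn(*v))-[245.7,243.1]]
k=least_squares(g,[.03,0]);print("bolt,theta",k.x,g(k.x),kn(*k.x))
# spool: flange ellipse centres
top=(168/4*0+140+225/4,165+ (366-280+40)/4); side=(170+(681-400)/2.5/1.6*1,135+0)
side=(170+(680-400)/4,135+(508-400+20)/4)
print("spool top centre",top,side,tri(top,side),onz("top",top,.072),onz("side",side,.072))
np.save("p.npy",p)
E
python3 fit2.py
```

```text
[ 0.5246 -0.1439  0.3462] [[-0.7154 -0.9857]
 [-0.8786 -0.5821]
 [-0.309  -1.3925]
 [ 0.4433 -0.5161]
 [-1.0719 -1.584 ]
 [-1.7661  1.0926]
 [ 0.4316 -0.2105]
 [-0.2232  2.5403]
 [-0.2237  0.8235]]
bolt,theta [0.0514 0.1595] [-0.2005 -0.6948 -0.5042  0.3262] [ 0.5663 -0.2337  0.1403]
spool top centre (196.25, 196.5) (240.0, 167.0) (array([0.5897, 0.2214, 0.0723]), np.float64(0.0054687920101403695)) [0.587  0.2216 0.072 ] [0.5925 0.2221 0.072 ]
```

{"method": "servo_tool", "body": {
  "increments": [
    [0,0,0,0,0,-8,-1],
    [0,0,0,0,0,-8,-1],
    [0,0,0,0,0,-8,-1],
    [0,0,0,0,0,-8,-1],
    [0,0,0,0,0,-7.3,-1]
  ],
  "squeeze": 30
}}

```text
clock: 2.6
position: [0.1917, 0.5422, 0.2393]
ee_rot: [0.0, -0.175, 0.985, 0.0]
contact_force: [0.4, -0.5, 0.1]
width: 0.0853
gripper_force: 0.0
```

```bash
cat > go.py <<'E'
import sys
from h import *
from scipy.spatial.transform import Rotation as R
np.set_printoptions(precision=3,suppress=True)
def rot(s): q=s["ee_rot"]; return R.from_quat([q[1],q[2],q[3],q[0]]).as_matrix()
def delta(*t):
    s=manip.get_state(); M=rot(s); print("cm in tool:",M.T@(np.array(t)-s["position"])*100,"yaw_y",np.degrees(np.arctan2(M[1,1],M[0,1])),"tilt",M[2], "pos",s["position"],"t",s["clock"],"F",s["contact_force"],"w",s["width"],s["gripper_force"],"j",s["qpos"])
def D(x,y,z):
    p=np.load("p.npy"); c,s=np.cos(p[2]),np.sin(p[2]); return p[0]+c*x-s*y,p[1]+s*x+c*y,z
if __name__=="__main__": 
    a=sys.argv; v=list(map(float,a[2:5])); delta(*(D(*v) if a[1]=="d" else v))
E
python3 go.py w .566 -.234 .22
```

```text
cm in tool: [ -8.413 -85.759   1.929] yaw_y 110.14506887973022 tilt [-0.  0. -1.] pos [0.192 0.542 0.239] t 2.6 F [ 0.355 -0.491  0.127] w 0.08529004482088792 0.0 j [ 1.11   0.276  1.505 -0.     1.361 -0.812]
```

{"method": "servo_tool", "body": {
  "increments": [
    [-0.42,-4.3,0,0,0,0,-1],
    [-0.42,-4.3,0,0,0,0,-1],
    [-0.42,-4.3,0,0,0,0,-1],
    [-0.42,-4.3,0,0,0,0,-1],
    [-0.42,-4.3,0,0,0,0,-1]
  ]
}}

```text
clock: 3.1
position: [0.2848, 0.3455, 0.2394]
ee_rot: [0.0, -0.173, 0.985, 0.0]
contact_force: [1.1, 0.3, 0.2]
width: 0.0853
gripper_force: 0.0
```

{"method": "servo_tool", "body": {
  "increments": [
    [-0.42,-4.3,0,0,0,0,-1],
    [-0.42,-4.3,0,0,0,0,-1],
    [-0.42,-4.3,0,0,0,0,-1],
    [-0.42,-4.3,0,0,0,0,-1],
    [-0.42,-4.3,0,0,0,0,-1]
  ]
}}

```text
clock: 3.6
position: [0.3775, 0.1503, 0.2397]
ee_rot: [0.001, -0.172, 0.985, 0.0]
contact_force: [1.5, 1.0, -0.3]
width: 0.0853
gripper_force: 0.0
```

{"method": "servo_tool", "body": {
  "increments": [
    [-0.42,-4.3,0,0,0,0,-1],
    [-0.42,-4.3,0,0,0,0,-1],
    [-0.42,-4.3,0,0,0,0,-1],
    [-0.42,-4.3,0,0,0,0,-1],
    [-0.42,-4.3,0,0,0,0,-1]
  ]
}}

```text
clock: 4.1
position: [0.4703, -0.045, 0.2395]
ee_rot: [0.0, -0.172, 0.985, 0.0]
contact_force: [-0.0, -0.0, 0.7]
width: 0.0853
gripper_force: 0.0
```

{"method": "servo_tool", "body": {
  "increments": [
    [-0.42,-4.3,0,0,0,0,-1],
    [-0.42,-4.3,0,0,0,0,-1],
    [-0.42,-4.3,0,0,0,0,-1],
    [-0.42,-4.3,0,0,0,0,-1],
    [-0.42,-4,0,0,0,0,-1]
  ]
}}

```text
clock: 4.6
position: [0.562, -0.2376, 0.2392]
ee_rot: [0.0, -0.172, 0.985, -0.0]
contact_force: [0.6, -0.0, 1.0]
width: 0.0851
gripper_force: 0.0
```

```bash
python3 go.py w .566 -.234 .129; python3 - <<'E'
from h import *
a=shot("top");b=shot("side")
# check: where would the TCP project
s=manip.get_state(); 
print([proj(n,s["position"]) for n in("top","side")])
o=np.hstack([cv2.resize(a[170:260,270:370],(400,360),interpolation=2),cv2.resize(b[190:290,195:295],(400,400),interpolation=2)[:360]])
cv2.imwrite("pics/z2.png",o[:,:,::-1])
E
```

```text
cm in tool: [-0.493  0.205 11.02 ] yaw_y 109.7924198423595 tilt [-0. -0. -1.] pos [ 0.562 -0.238  0.239] t 4.6 F [ 0.641 -0.038  1.01 ] w 0.08513732937397156 0.0 j [-0.514  0.329  1.427  0.     1.385 -2.43 ]
[array([340.01240601, 205.18989561]), array([242.61947749, 213.16468218])]
```

View pics/z2.png

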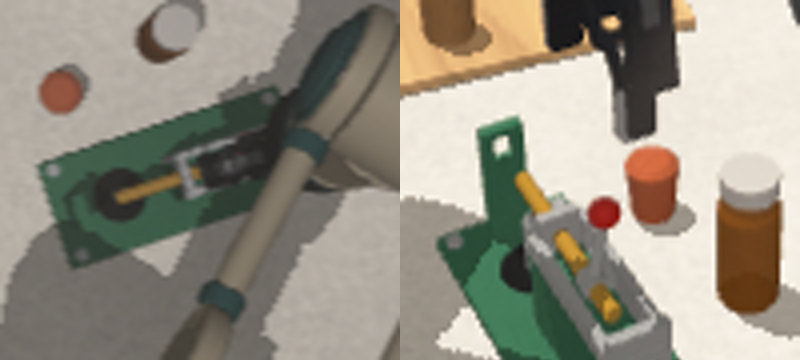

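{"method": "servo_tool", "body": {
  "increments": [
    [-0.5,0.2,2.5,0,0,0,-1],
    [0,0,2.5,0,0,0,-1],
    [0,0,2.5,0,0,0,-1],
    [0,0,2.5,0,0,0,-1],
    [0,0,1.0,0,0,0,-1]
  ]
}}

```text
clock: 5.2
position: [0.5637, -0.2304, 0.1269]
ee_rot: [-0.002, -0.172, 0.985, 0.002]
contact_force: [-0.7, -0.5, 0.4]
width: 0.0853
gripper_force: 0.0
```

{"method": "servo_tool", "body": {
  "increments": [
    [0,0,0,0,0,0,0.2],
    [0,0,0,0,0,0,0.4],
    [0,0,0,0,0,0,0.6],
    [0,0,0,0,0,0,0.8],
    [0,0,0,0,0,0,1]
  ]
}}

```text
clock: 5.7
position: [0.566, -0.232, 0.1306]
ee_rot: [0.001, -0.172, 0.985, -0.0]
contact_force: [-1.2, 1.0, 4.2]
width: 0.0181
gripper_force: 29.2
```

{"method": "servo_tool", "body": {
  "increments": [
    [0,0,0,0,0,0,1],
    [0,0,0,0,0,0,1],
    [0,0,0,0,0,0,1],
    [0,0,0,0,0,0,1],
    [0,0,0,0,0,0,1]
  ]
}}

```text
clock: 6.2
position: [0.5661, -0.2321, 0.1305]
ee_rot: [0.001, -0.172, 0.985, -0.0]
contact_force: [-0.3, 0.4, 5.5]
width: 0.0176
gripper_force: 29.2
```

```bash
python3 go.py d 0.01 -0.147 .1305;python3 go.py d 0.00 0 .1305
```

```text
cm in tool: [-0.09  -4.995  0.002] yaw_y 109.82453261379781 tilt [-0.002 -0.001 -1.   ] pos [ 0.566 -0.232  0.13 ] t 6.2 F [-0.315  0.358  5.456] w 0.01756603996596984 29.230511784553528 j [-0.503  0.405  1.59   0.001  1.144 -2.42 ]
cm in tool: [ 0.914  9.705 -0.018] yaw_y 109.82453261379781 tilt [-0.002 -0.001 -1.   ] pos [ 0.566 -0.232  0.13 ] t 6.2 F [-0.315  0.358  5.456] w 0.01756603996596984 29.230511784553528 j [-0.503  0.405  1.59   0.001  1.144 -2.42 ]
```

Knob is at bolt ≈ 0.053. Draw back gently until the stop is felt.

{"method": "servo_tool", "body": {
  "increments": [
    [0,-1,0,0,0,0,1],
    [0,-1,0,0,0,0,1],
    [0,-1,0,0,0,0,1],
    [0,-1,0,0,0,0,1],
    [0,-0.6,0,0,0,0,1]
  ]
}}

```text
clock: 6.7
position: [0.5819, -0.2754, 0.1304]
ee_rot: [0.001, -0.172, 0.985, -0.0]
contact_force: [0.2, 2.9, 7.0]
width: 0.0177
gripper_force: 29.3
```

{"method": "servo_tool", "body": {
  "increments": [
    [0,-0.2,0,0,0,0,1],
    [0,-0.2,0,0,0,0,1],
    [0,0,0,0,0,0,1],
    [0,0,0,0,0,0,1],
    [0,0,0,0,0,0,1]
  ]
}}

```text
clock: 7.2
position: [0.5832, -0.2791, 0.1305]
ee_rot: [0.001, -0.172, 0.985, -0.001]
contact_force: [-0.3, 0.2, 6.2]
width: 0.0179
gripper_force: 29.3
```

```bash
python3 go.py d 0.00 0 .1305
```

```text
cm in tool: [ 0.928 14.712 -0.023] yaw_y 109.82356083471882 tilt [-0.002 -0.001 -1.   ] pos [ 0.583 -0.279  0.13 ] t 7.2 F [-0.31   0.215  6.205] w 0.017908204027125334 29.301043152809143 j [-0.554  0.453  1.508  0.001  1.178 -2.471]
```

{"method": "servo_tool", "body": {
  "increments": [
    [0,-0.15,0,0,0,0,1],
    [0,-0.15,0,0,0,0,1],
    [0,-0.15,0,0,0,0,1],
    [0,-0.15,0,0,0,0,1],
    [0,0,0,0,0,0,1]
  ]
}}

```text
clock: 7.7
position: [0.5836, -0.2803, 0.1303]
ee_rot: [-0.0, -0.172, 0.985, 0.004]
contact_force: [-2.8, 9.5, 9.5]
width: 0.0179
gripper_force: 29.8
```

```bash
python3 go.py d 0.00 0 .1305
```

```text
cm in tool: [ 0.929 14.838  0.101] yaw_y 109.79514190402068 tilt [-0.001  0.008 -1.   ] pos [ 0.584 -0.28   0.13 ] t 7.7 F [-2.783  9.488  9.495] w 0.017893287578619528 29.77371722459793 j [-0.558  0.458  1.5    0.006  1.189 -2.477]
```

{"method": "servo_tool", "body": {
  "increments": [
    [0,0.4,0,0,0,0,1],
    [0,0,0,0,0,0,0.5],
    [0,0,0,0,0,0,0],
    [0,0,0,0,0,0,-1],
    [0,0,0,0,0,0,-1]
  ]
}}

```text
clock: 8.2
position: [0.5829, -0.2811, 0.1288]
ee_rot: [-0.0, -0.172, 0.985, 0.0]
contact_force: [0.1, -0.1, 0.6]
width: 0.064
gripper_force: 0.0
```

{"method": "servo_tool", "body": {
  "increments": [
    [0,0,-1.5,0,0,0,-1],
    [0,0,-3,0,0,0,-1],
    [0,0,-3,0,0,0,-1],
    [0,0,-3,0,0,0,-1],
    [0,0,-1,0,0,0,-1]
  ]
}}

```text
clock: 8.7
position: [0.5844, -0.2819, 0.2477]
ee_rot: [0.002, -0.172, 0.985, -0.002]
contact_force: [-0.2, -1.3, -0.0]
width: 0.0857
gripper_force: 0.0
```

```bash
python3 go.py w .590 .222 .050
```

```text
cm in tool: [-17.54   47.307  19.612] yaw_y 109.81885690531712 tilt [-0.004 -0.005 -1.   ] pos [ 0.584 -0.282  0.248] t 8.7 F [-0.224 -1.332 -0.005] w 0.0857430732875885 0.0 j [-0.557  0.381  1.327 -0.     1.428 -2.473]
```

{"method": "servo_tool", "body": {
  "increments": [
    [-1.5,4,0,0,0,0,-1],
    [-1.5,4,0,0,0,0,-1],
    [-1.5,4,0,0,0,0,-1],
    [-1.5,4,0,0,0,0,-1],
    [-1.5,4,0,0,0,0,-1]
  ]
}}

```text
clock: 9.2
position: [0.5851, -0.0657, 0.243]
ee_rot: [-0.001, -0.172, 0.985, 0.0]
contact_force: [0.6, 0.8, -0.0]
width: 0.0851
gripper_force: 0.0
```

{"method": "servo_tool", "body": {
  "increments": [
    [-1.5,4,0,0,0,0,-1],
    [-1.5,4,0,0,0,0,-1],
    [-1.5,4,0,0,0,0,-1],
    [-1.5,4,0,0,0,0,-1],
    [-1.5,4,0,0,0,0,-1]
  ]
}}

```text
clock: 9.7
position: [0.5878, 0.1478, 0.243]
ee_rot: [-0.001, -0.172, 0.985, 0.0]
contact_force: [1.2, -0.0, 0.5]
width: 0.0853
gripper_force: 0.0
```

{"method": "servo_tool", "body": {
  "increments": [
    [-1.25,3.65,0,0,0,0,-1],
    [-1.25,3.65,2,0,0,0,-1],
    [0,0,4,0,0,0,-1],
    [0,0,2,0,0,0,-1],
    [0,0,0,0,0,0,-1]
  ]
}}

```text
clock: 10.2
position: [0.5841, 0.223, 0.1594]
ee_rot: [-0.005, -0.173, 0.985, -0.0]
contact_force: [-1.3, -0.1, 0.6]
width: 0.0851
gripper_force: 0.0
```

```bash
python3 go.py w .590 .222 .050; python3 - <<'E'
from h import *
a=shot("top");b=shot("side")
o=np.hstack([cv2.resize(a[160:260,140:240],(400,400),interpolation=2),cv2.resize(b[130:230,170:270],(400,400),interpolation=2)])
cv2.imwrite("pics/z3.png",o[:,:,::-1])
p=np.load("p.npy")
for d,n in(((302,218),0),): pass
# dispenser now unobstructed?
cv2.imwrite("pics/top2.png",a[:,:,::-1]);cv2.imwrite("pics/side2.png",b[:,:,::-1])
E
```

```text
cm in tool: [-0.624 -0.307 10.934] yaw_y 109.87534101145373 tilt [ 0.01   0.001 -1.   ] pos [0.584 0.223 0.159] t 10.2 F [-1.327 -0.081  0.633] w 0.08511759277721644 0.0 j [ 0.254  0.407  1.509 -0.     1.236 -1.664]
```

View pics/z3.png

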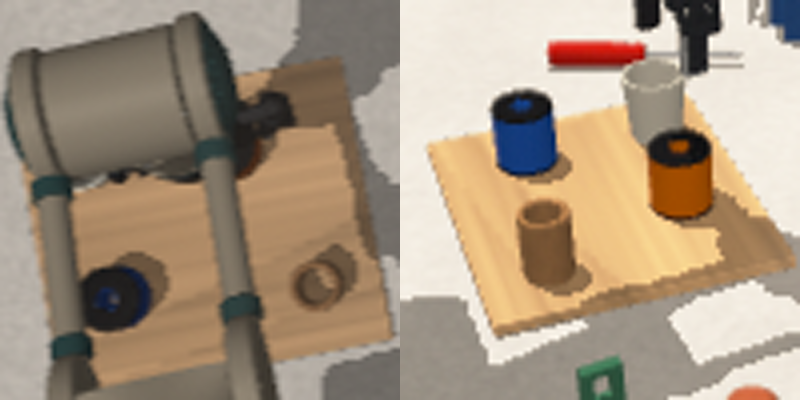

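{"method": "servo_tool", "body": {
  "increments": [
    [-0.5,-0.2,2,0,0,0,-1],
    [0,0,3,0,0,0,-1],
    [0,0,3,0,0,0,-1],
    [0,0,2,0,0,0,-1],
    [0,0,0.5,0,0,0,-1]
  ]
}}

```text
clock: 10.8
position: [0.5924, 0.2227, 0.0585]
ee_rot: [-0.001, -0.172, 0.985, -0.0]
contact_force: [-0.2, -0.7, 0.1]
width: 0.0854
gripper_force: 0.0
```

```bash
python3 go.py w .590 .222 .050
```

```text
cm in tool: [0.247 0.019 0.849] yaw_y 109.77939210500996 tilt [ 0.002  0.    -1.   ] pos [0.592 0.223 0.058] t 10.8 F [-0.218 -0.738  0.09 ] w 0.08535503553662172 0.0 j [ 0.25   0.503  1.623  0.     1.017 -1.666]
```

{"method": "servo_tool", "body": {
  "increments": [
    [0.2,0,0.6,0,0,0,-1],
    [0,0,0,0,0,0,-0.2],
    [0,0,0,0,0,0,0],
    [0,0,0,0,0,0,0.2],
    [0,0,0,0,0,0,0.4]
  ],
  "squeeze": 20
}}

```text
clock: 11.3
position: [0.5918, 0.2231, 0.0549]
ee_rot: [0.002, -0.172, 0.985, 0.0]
contact_force: [-0.8, 0.8, 5.4]
width: 0.054
gripper_force: 22.7
```

{"method": "servo_tool", "body": {
  "increments": [
    [0,0,0,0,0,0,1],
    [0,0,0,0,0,0,1],
    [0,0,0,0,0,0,1],
    [0,0,0,0,0,0,1],
    [0,0,0,0,0,0,1]
  ]
}}

```text
clock: 11.8
position: [0.5918, 0.2231, 0.0549]
ee_rot: [0.002, -0.172, 0.985, 0.0]
contact_force: [-0.7, 0.6, 7.1]
width: 0.0543
gripper_force: 22.8
```

{"method": "servo_tool", "body": {
  "increments": [
    [0,0,0,0,0,0,-1],
    [0,0,0,0,0,0,-1],
    [0,0,0,0,0,0,-1],
    [0,0,0,0,0,0,-1],
    [0,0,0,0,0,0,-1]
  ]
}}

```text
clock: 12.3
position: [0.5906, 0.2225, 0.0531]
ee_rot: [-0.0, -0.172, 0.985, -0.0]
contact_force: [0.6, 0.2, 0.3]
width: 0.0856
gripper_force: 0.0
```

```bash
python3 go.py w .590 .222 .050
```

```text
cm in tool: [ 0.077 -0.025  0.308] yaw_y 109.82820768590638 tilt [ 0.  0. -1.] pos [0.591 0.222 0.053] t 12.3 F [0.575 0.167 0.322] w 0.0856275092143556 0.0 j [ 0.25   0.506  1.634  0.     1.002 -1.667]
```

{"method": "servo_tool", "body": {
  "increments": [
    [0,0,0,0,0,8,-1],
    [0,0,0,0,0,8,-1],
    [0,0,0,0,0,8,-1],
    [0,0,0,0,0,8,-1],
    [0,0,0,0,0,8,-1]
  ]
}}

```text
clock: 12.8
position: [0.5907, 0.2226, 0.0532]
ee_rot: [-0.0, 0.178, 0.984, -0.0]
contact_force: [0.5, -0.2, -0.1]
width: 0.0856
gripper_force: 0.0
```

{"method": "servo_tool", "body": {
  "increments": [
    [0,0,0,0,0,8,-1],
    [0,0,0,0,0,8,-1],
    [0,0,0,0,0,8,-1],
    [0,0,0,0,0,8,-1],
    [0,0,0,0,0,8,-1]
  ]
}}

```text
clock: 13.3
position: [0.5907, 0.2226, 0.0532]
ee_rot: [-0.0, 0.504, 0.864, -0.0]
contact_force: [-0.1, 0.5, 0.4]
width: 0.0854
gripper_force: 0.0
```

{"method": "servo_tool", "body": {
  "increments": [
    [0,0,0,0,0,5,-1],
    [0,0,0,0,0,5,-1],
    [0,0,0,0,0,0,-1],
    [0,0,0,0,0,0,0],
    [0,0,0,0,0,0,0.2]
  ]
}}

```text
clock: 13.8
position: [0.5907, 0.2226, 0.0533]
ee_rot: [-0.0, 0.574, 0.819, 0.0]
contact_force: [0.1, -0.4, -0.1]
width: 0.0592
gripper_force: 0.0
```

{"method": "servo_tool", "body": {
  "increments": [
    [0,0,0,0,0,0,1],
    [0,0,0,0,0,0,1],
    [0,0,0,0,0,0,1],
    [0,0,0,0,0,0,1],
    [0,0,0,0,0,0,1]
  ]
}}

```text
clock: 14.3
position: [0.5907, 0.2226, 0.0535]
ee_rot: [-0.0, 0.575, 0.818, 0.0]
contact_force: [-1.3, -0.7, 3.2]
width: 0.0563
gripper_force: 21.7
```

```bash
python3 go.py w .590 .222 .050
```

```text
cm in tool: [-0.032 -0.088  0.349] yaw_y 19.84046378795729 tilt [ 0.  0. -1.] pos [0.591 0.223 0.053] t 14.3 F [-1.257 -0.711  3.215] w 0.05626453226517237 21.66376993060112 j [ 0.25   0.506  1.634  0.     1.002 -0.096]
```

{"method": "servo_tool", "body": {
  "increments": [
    [0,0,0,0,0,0,1],
    [0,0,-2,0,0,0,1],
    [0,0,-4,0,0,0,1],
    [0,0,-4,0,0,0,1],
    [0,0,-4.5,0,0,0,1]
  ],
  "squeeze": 40
}}

```text
clock: 14.8
position: [0.5899, 0.2224, 0.1979]
ee_rot: [-0.001, 0.575, 0.818, -0.001]
contact_force: [0.9, 0.5, -2.7]
width: 0.0558
gripper_force: 43.1
```

```bash
python3 go.py d 0 0.0018 .20;  python3 go.py d 0 0.0018 .12
```

```text
cm in tool: [-32.063 -18.567  -0.173] yaw_y 19.828289251078505 tilt [ 0.    -0.003 -1.   ] pos [0.59  0.222 0.198] t 14.8 F [ 0.861  0.516 -2.74 ] w 0.05583141599827602 43.11748266220093 j [ 0.25   0.384  1.445  0.     1.315 -0.096]
cm in tool: [-32.067 -18.542   7.827] yaw_y 19.828289251078505 tilt [ 0.    -0.003 -1.   ] pos [0.59  0.222 0.198] t 14.8 F [ 0.861  0.516 -2.74 ] w 0.05583141599827602 43.11748266220093 j [ 0.25   0.384  1.445  0.     1.315 -0.096]
```

{"method": "servo_tool", "body": {
  "increments": [
    [-3.2,-1.85,0,0,0,0,1],
    [-3.2,-1.85,0,0,0,0,1],
    [-3.2,-1.85,0,0,0,0,1],
    [-3.2,-1.85,0,0,0,0,1],
    [-3.2,-1.85,0,0,0,0,1]
  ]
}}

```text
clock: 15.3
position: [0.5574, 0.0394, 0.1974]
ee_rot: [-0.0, 0.575, 0.818, -0.0]
contact_force: [-0.4, -0.3, -1.5]
width: 0.0554
gripper_force: 43.2
```

{"method": "servo_tool", "body": {
  "increments": [
    [-3.2,-1.85,0,0,0,0,1],
    [-3.2,-1.85,0,0,0,0,1],
    [-3.2,-1.85,0,0,0,0,1],
    [-3.2,-1.85,0,0,0,0,1],
    [-3.2,-1.85,0,0,0,0,1]
  ]
}}

```text
clock: 15.8
position: [0.5247, -0.1425, 0.1974]
ee_rot: [-0.0, 0.575, 0.818, 0.0]
contact_force: [0.8, -0.2, -1.9]
width: 0.0559
gripper_force: 43.2
```

{"method": "servo_tool", "body": {
  "increments": [
    [0,0,2,0,0,0,1],
    [0,0,2,0,0,0,1],
    [0,0,2,0,0,0,1],
    [0,0,0.6,0,0,0,1],
    [0,0,0,0,0,0,1]
  ]
}}

```text
clock: 16.3
position: [0.5245, -0.1409, 0.131]
ee_rot: [-0.001, 0.575, 0.818, -0.0]
contact_force: [0.0, -0.0, -1.7]
width: 0.0556
gripper_force: 43.2
```

```bash
python3 go.py d 0 0.0018 .107; python3 - <<'E'
from h import *
from go import D
a=shot("top");b=shot("side")
s=manip.get_state()["position"]
for q in(D(0,.0018,.062),D(0,.0018,.012),(s[0],s[1],s[2]-.0415),(s[0],s[1],s[2]+.0185)): print(proj("side",q))
o=np.hstack([cv2.resize(a[180:250,270:340],(300,300),interpolation=2),cv2.resize(b[200:280,190:270],(480,480),interpolation=2)[90:390]])
cv2.imwrite("pics/z4.png",o[:,:,::-1])
for l in("orange_spool","spindle_foot","staple"): print(l,[(x["at"],x["p"]) for x in finder.tip_of(l,"side")[:1]])
E
```

```text
cm in tool: [-0.113 -0.085  2.398] yaw_y 19.827936200588674 tilt [ 0.002 -0.002 -1.   ] pos [ 0.524 -0.141  0.131] t 16.3 F [ 0.035 -0.036 -1.672] w 0.05556167894008159 43.17036688327789 j [-0.391  0.314  1.738  0.     1.093 -0.737]
[227.099 243.288]
[228.261 256.678]
[227.073 234.807]
[225.565 217.151]
orange_spool [([227.1, 237.0], 0.68)]
spindle_foot [([227.9, 259.0], 0.67)]
staple [([218.3, 227.1], 0.95)]
```

View pics/z4.png

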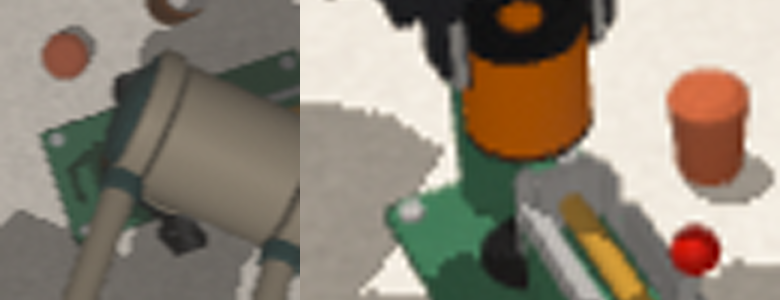

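{"method": "servo_tool", "body": {
  "increments": [
    [-0.1,-0.1,1,0,0,0,1],
    [0,0,1,0,0,0,1],
    [0,0,0,0,0,0,1],
    [0,0,0,0,0,0,1],
    [0,0,0,0,0,0,1]
  ]
}}

```text
clock: 17.05
position: [0.5249, -0.1426, 0.1123]
ee_rot: [0.0, 0.575, 0.818, 0.0]
contact_force: [0.1, -0.3, -1.7]
width: 0.0555
gripper_force: 43.2
```

```bash
python3 go.py d 0 0.0018 .107
```

```text
cm in tool: [ 0.064 -0.066  0.531] yaw_y 19.828600030867204 tilt [-0.  0. -1.] pos [ 0.525 -0.143  0.112] t 17.05 F [ 0.144 -0.282 -1.664] w 0.055540326806246376 43.17994147539139 j [-0.393  0.332  1.764  0.     1.046 -0.739]
```

{"method": "servo_tool", "body": {
  "increments": [
    [0,0,0.2,0,0,0,1],
    [0,0,0.2,0,0,0,1],
    [0,0,0.2,0,0,0,1],
    [0,0,0.2,0,0,0,1],
    [0,0,0.2,0,0,0,1]
  ]
}}

```text
clock: 17.55
position: [0.5246, -0.1424, 0.1021]
ee_rot: [-0.0, 0.575, 0.818, 0.0]
contact_force: [0.7, -0.8, -1.0]
width: 0.0556
gripper_force: 43.2
```

```bash
python3 go.py d 0 0.0018 .107; python3 -c "
from h import *
print(manip.get_state()['moment'])"
```

```text
cm in tool: [ 0.046 -0.051 -0.489] yaw_y 19.83109338149614 tilt [ 0.  0. -1.] pos [ 0.525 -0.142  0.102] t 17.55 F [ 0.673 -0.793 -0.953] w 0.05564113715589294 43.18549007177353 j [-0.393  0.343  1.777  0.     1.022 -0.739]
[ 0.00717973 -0.03897082  0.02742676]
```

{"method": "servo_tool", "body": {
  "increments": [
    [0,0,0.15,0,0,0,1],
    [0,0,0.15,0,0,0,1],
    [0,0,0,0,0,0,1],
    [0,0,0,0,0,0,1],
    [0,0,0,0,0,0,1]
  ]
}}

```text
clock: 18.05
position: [0.5248, -0.1425, 0.0994]
ee_rot: [0.0, 0.575, 0.818, 0.0]
contact_force: [0.7, -0.6, -1.3]
width: 0.0555
gripper_force: 43.2
```

```bash
python3 go.py d 0 0.0018 .107; python3 -c "
from h import *
print(manip.get_state()['moment'])"
```

```text
cm in tool: [ 0.056 -0.059 -0.763] yaw_y 19.830957233812494 tilt [-0.  0. -1.] pos [ 0.525 -0.143  0.099] t 18.05 F [ 0.679 -0.592 -1.349] w 0.0555128235482227 43.186223208904266 j [-0.393  0.346  1.781  0.     1.015 -0.739]
[-0.04749046  0.01668995 -0.01128159]
```

{"method": "servo_tool", "body": {
  "increments": [
    [0,0,0.3,0,0,0,1],
    [0,0,0.3,0,0,0,1],
    [0,0,0.3,0,0,0,1],
    [0,0,0,0,0,0,1],
    [0,0,0,0,0,0,1]
  ]
}}

```text
clock: 18.55
position: [0.5243, -0.1423, 0.0899]
ee_rot: [-0.001, 0.575, 0.818, -0.0]
contact_force: [-1.5, 0.7, -2.5]
width: 0.0552
gripper_force: 43.2
```

```bash
python3 go.py d 0 0.0018 .107; python3 -c "
from h import *
print(manip.get_state()['moment'])"
```

```text
cm in tool: [ 0.024 -0.023 -1.712] yaw_y 19.832894988365037 tilt [ 0.001 -0.001 -1.   ] pos [ 0.524 -0.142  0.09 ] t 18.55 F [-1.531  0.657 -2.493] w 0.055185858372817205 43.190865218639374 j [-0.393  0.356  1.793  0.     0.994 -0.739]
[ 0.08082594  0.17130724 -0.02782235]
```

{"method": "servo_tool", "body": {
  "increments": [
    [0,0,0.5,0,0,0,1],
    [0,0,0.5,0,0,0,1],
    [0,0,0.5,0,0,0,1],
    [0,0,0,0,0,0,1],
    [0,0,0,0,0,0,1]
  ]
}}

```text
clock: 19.05
position: [0.5243, -0.1423, 0.0747]
ee_rot: [-0.001, 0.575, 0.818, -0.0]
contact_force: [-2.2, 0.4, -2.8]
width: 0.0555
gripper_force: 43.2
```

{"method": "servo_tool", "body": {
  "increments": [
    [0,0,0.5,0,0,0,1],
    [0,0,0.5,0,0,0,1],
    [0,0,0.5,0,0,0,1],
    [0,0,0,0,0,0,1],
    [0,0,0,0,0,0,1]
  ]
}}

```text
clock: 19.55
position: [0.5242, -0.1423, 0.0597]
ee_rot: [-0.001, 0.575, 0.818, -0.0]
contact_force: [-3.3, 1.0, -2.8]
width: 0.0553
gripper_force: 43.2
```

```bash
python3 go.py d 0 0.0018 .107
```

```text
cm in tool: [ 0.021 -0.022 -4.73 ] yaw_y 19.830921090281294 tilt [ 0.001 -0.001 -1.   ] pos [ 0.524 -0.142  0.06 ] t 19.55 F [-3.303  0.973 -2.767] w 0.05528595494539412 43.151695132255554 j [-0.393  0.391  1.828  0.     0.923 -0.739]
```

{"method": "servo_tool", "body": {
  "increments": [
    [0,-0.08,0.2,0,0,0,1],
    [0,0,0.2,0,0,0,1],
    [0,0,0.1,0,0,0,1],
    [0,0,0.1,0,0,0,1],
    [0,0,0,0,0,0,1]
  ]
}}

```text
clock: 20.05
position: [0.5242, -0.1428, 0.0543]
ee_rot: [0.0, 0.575, 0.818, 0.0]
contact_force: [-1.7, -0.3, -1.5]
width: 0.0555
gripper_force: 43.3
```

{"method": "servo_tool", "body": {
  "increments": [
    [0,0,0.1,0,0,0,1],
    [0,0,0,0,0,0,1],
    [0,0,0,0,0,0,0.5],
    [0,0,0,0,0,0,-0.2],
    [0,0,0,0,0,0,-1]
  ]
}}

```text
clock: 20.55
position: [0.5251, -0.143, 0.0535]
ee_rot: [0.001, 0.575, 0.818, 0.001]
contact_force: [-0.6, -0.2, -0.6]
width: 0.0686
gripper_force: 0.0
```

```bash
python3 go.py d 0 0.0018 .107
```

```text
cm in tool: [ 0.111 -0.064 -5.351] yaw_y 19.820324559685222 tilt [-0.002  0.002 -1.   ] pos [ 0.525 -0.143  0.053] t 20.55 F [-0.554 -0.168 -0.576] w 0.06855369966703644 0.0 j [-0.394  0.399  1.836  0.001  0.904 -0.74 ]
```

{"method": "servo_tool", "body": {
  "increments": [
    [0,0,0,0,0,0,-1],
    [0,0,-3,0,0,0,-1],
    [0,0,-4,0,0,0,-1],
    [0,0,-4,0,0,0,-1],
    [0,0,-4,0,0,0,-1]
  ]
}}

```text
clock: 21.05
position: [0.5246, -0.1429, 0.2048]
ee_rot: [0.001, 0.575, 0.818, 0.0]
contact_force: [0.9, -0.7, -0.5]
width: 0.0856
gripper_force: 0.0
```

{"method": "servo_tool", "body": {
  "increments": [
    [0,0,-2,0,0,-8,-1],
    [0,0,0,0,0,-8,-1],
    [0,0,0,0,0,-8,-1],
    [0,0,0,0,0,-8,-1],
    [0,0,0,0,0,-8,-1]
  ]
}}

```text
clock: 21.55
position: [0.5247, -0.1429, 0.2234]
ee_rot: [0.001, 0.257, 0.966, 0.0]
contact_force: [-0.5, 0.4, -0.4]
width: 0.085
gripper_force: 0.0
```

{"method": "servo_tool", "body": {
  "increments": [
    [0,0,0,0,0,-8,-1],
    [0,0,0,0,0,-8,-1],
    [0,0,0,0,0,-8,-1],
    [0,0,0,0,0,-8,-1],
    [0,0,0,0,0,-8,-1]
  ]
}}

```text
clock: 22.05
position: [0.5247, -0.1429, 0.2233]
ee_rot: [0.001, -0.089, 0.996, -0.0]
contact_force: [-0.1, 0.9, 0.0]
width: 0.0856
gripper_force: 0.0
```

{"method": "servo_tool", "body": {
  "increments": [
    [0,0,0,0,0,-5,-1],
    [0,0,0,0,0,-5,-1],
    [0,0,0,0,0,0,-1],
    [0,0,0,0,0,0,-1],
    [0,0,0,0,0,0,-1]
  ]
}}

```text
clock: 22.55
position: [0.5241, -0.1428, 0.2233]
ee_rot: [0.0, -0.172, 0.985, -0.0]
contact_force: [-0.3, -0.3, -1.0]
width: 0.0857
gripper_force: 0.0
```

```bash
python3 go.py w .583 -.281 .13; python3 - <<'E'
from h import *
from go import D
from scipy.optimize import least_squares
b=shot("side"); im=b.astype(int); red=(im[...,0]>130)&(im[...,1]<60)&(im[...,2]<70)
nn,lab,st,ce=cv2.connectedComponentsWithStats(red.astype(np.uint8))
c=[ce[i] for i in range(1,nn) if 15<st[i,4]<80]; print(c)
g=lambda v:proj("side",D(.055*np.sin(v[1]),-.150+.0018+v[0],.086+.055*np.cos(v[1])))-c[0]
k=least_squares(g,[0,.1]).x; print("q,theta",k,D(.055*np.sin(k[1]),-.150+.0018+k[0],.086+.055*np.cos(k[1])))
cv2.imwrite("pics/z5.png",cv2.resize(b[195:295,185:305],(720,600),interpolation=2)[:,:,::-1])
E
```

```text
cm in tool: [ -0.864 -14.994   9.33 ] yaw_y 109.76241689549687 tilt [-0. -0. -1.] pos [ 0.524 -0.143  0.223] t 22.55 F [-0.289 -0.276 -0.974] w 0.08571010623488327 0.0 j [-0.394  0.238  1.599  0.     1.304 -2.31 ]
[array([255.5, 256.5])]
q,theta [-0.     0.199] (np.float64(0.5852668051579853), np.float64(-0.2799760390129021), np.float64(0.13991783261493715))
```

View pics/z5.png

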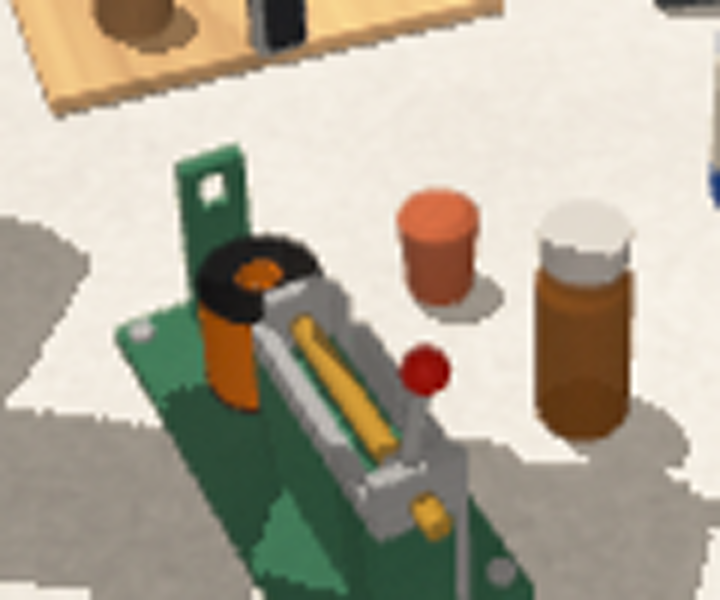

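{"method": "servo_tool", "body": {
  "increments": [
    [-0.2,-3.8,0,0,0,0,-1],
    [-0.3,-3.8,0,0,0,0,-1],
    [-0.3,-3.8,0,0,0,0,-1],
    [-0.3,-3.5,0,0,0,0,-1],
    [0,0,0,0,0,0,-1]
  ]
}}

```text
clock: 23.1
position: [0.5865, -0.2838, 0.2223]
ee_rot: [0.0, -0.17, 0.985, -0.001]
contact_force: [0.3, 0.6, -0.3]
width: 0.0856
gripper_force: 0.0
```

{"method": "servo_tool", "body": {
  "increments": [
    [0,0,2.5,0,0,0,-1],
    [0,0,2.5,0,0,0,-1],
    [0,0,2.5,0,0,0,-1],
    [0,0,1.7,0,0,0,-1],
    [0,0,0,0,0,0,-1]
  ]
}}

```text
clock: 23.6
position: [0.5828, -0.2773, 0.1284]
ee_rot: [-0.002, -0.172, 0.985, 0.002]
contact_force: [0.7, 1.1, -0.2]
width: 0.0854
gripper_force: 0.0
```

```bash
python3 go.py w .585 -.280 .129
```

```text
cm in tool: [-0.115 -0.325 -0.06 ] yaw_y 109.81980345180739 tilt [ 0.004  0.005 -1.   ] pos [ 0.583 -0.277  0.128] t 23.6 F [ 0.732  1.134 -0.171] w 0.08540598071585816 0.0 j [-0.552  0.457  1.506  0.     1.185 -2.469]
```

{"method": "servo_tool", "body": {
  "increments": [
    [-0.2,0,0,0,0,0,0.2],
    [0,0,0,0,0,0,0.5],
    [0,0,0,0,0,0,0.8],
    [0,0,0,0,0,0,1],
    [0,0,0,0,0,0,1]
  ],
  "squeeze": 30
}}

```text
clock: 24.1
position: [0.587, -0.2785, 0.1322]
ee_rot: [0.001, -0.172, 0.985, -0.0]
contact_force: [-0.5, 0.8, 2.6]
width: 0.0176
gripper_force: 29.2
```

{"method": "servo_tool", "body": {
  "increments": [
    [0,0,0,0,0,0,1],
    [0,0,0,0,0,0,1],
    [0,0,0,0,0,0,1],
    [0,0,0,0,0,0,1],
    [0,0,0,0,0,0,1]
  ]
}}

```text
clock: 24.6
position: [0.5871, -0.2785, 0.1321]
ee_rot: [0.001, -0.172, 0.985, -0.0]
contact_force: [-0.6, 1.4, 5.4]
width: 0.0178
gripper_force: 29.3
```

```bash
python3 go.py d .011 -.0652 .129
```

```text
cm in tool: [0.21  8.261 0.309] yaw_y 109.82536133826089 tilt [-0.001 -0.001 -1.   ] pos [ 0.587 -0.278  0.132] t 24.6 F [-0.642  1.381  5.35 ] w 0.01783264762212935 29.272595643997192 j [-0.55   0.457  1.497  0.001  1.187 -2.467]
```

{"method": "servo_tool", "body": {
  "increments": [
    [0,1,0,0,0,0,1],
    [0,1.2,0,0,0,0,1],
    [0,1.2,0,0,0,0,1],
    [0,1.2,0,0,0,0,1],
    [0,1.2,0,0,0,0,1]
  ]
}}

```text
clock: 25.1
position: [0.5674, -0.2238, 0.1321]
ee_rot: [0.001, -0.172, 0.985, -0.001]
contact_force: [1.6, -2.6, 5.0]
width: 0.0175
gripper_force: 29.4
```

{"method": "servo_tool", "body": {
  "increments": [
    [0,1.2,0,0,0,0,1],
    [0,1,0,0,0,0,1],
    [0,0.3,0,0,0,0,1],
    [0,0,0,0,0,0,1],
    [0,0,0,0,0,0,1]
  ]
}}

```text
clock: 25.6
position: [0.5585, -0.1992, 0.1321]
ee_rot: [0.001, -0.172, 0.985, 0.0]
contact_force: [0.7, 1.2, 5.9]
width: 0.0175
gripper_force: 29.5
```

```bash
python3 go.py d .011 -.0652 .129
```

```text
cm in tool: [ 0.207 -0.168  0.307] yaw_y 109.85288802002071 tilt [-0.001  0.    -1.   ] pos [ 0.558 -0.199  0.132] t 25.6 F [0.68  1.194 5.918] w 0.01751963683189466 29.46561098098755 j [-0.461  0.379  1.63   0.001  1.132 -2.378]
```

{"method": "servo_tool", "body": {
  "increments": [
    [0,-0.1,0,0,0,0,1],
    [0,0,0,0,0,0,1],
    [-0.53,0,0.16,0,0,0,1],
    [-0.52,0,0.16,0,0,0,1],
    [0,0,0,0,0,0,1]
  ]
}}

```text
clock: 26.1
position: [0.5686, -0.196, 0.1282]
ee_rot: [0.0, -0.172, 0.985, 0.001]
contact_force: [0.5, 2.0, 4.4]
width: 0.0178
gripper_force: 29.9
```

{"method": "servo_tool", "body": {
  "increments": [
    [-0.49,0,0.26,0,0,0,1],
    [-0.48,0,0.27,0,0,0,1],
    [-0.42,0,0.35,0,0,0,1],
    [-0.42,0,0.36,0,0,0,1],
    [0,0,0,0,0,0,1]
  ]
}}

```text
clock: 26.6
position: [0.587, -0.1897, 0.1157]
ee_rot: [0.001, -0.172, 0.985, 0.001]
contact_force: [1.8, -0.0, 1.2]
width: 0.0005
gripper_force: 1.1
```

```bash
python3 go.py d .0395 -.0652 .1163
```

```text
cm in tool: [ 0.36  -0.092 -0.059] yaw_y 109.84886356259219 tilt [-0.003  0.001 -1.   ] pos [ 0.587 -0.19   0.116] t 26.6 F [ 1.768 -0.045  1.216] w 0.000453133543759151 1.0616100020706654 j [-0.427  0.425  1.597  0.003  1.118 -2.346]
```

```bash
python3 - <<'E'
from h import *
from go import D
b=shot("side"); im=b.astype(int); red=(im[...,0]>110)&(im[...,1]<60)&(im[...,2]<70)
nn,lab,st,ce=cv2.connectedComponentsWithStats(red.astype(np.uint8))
print([(ce[i],st[i]) for i in range(1,nn) if 4<st[i,4]<80])
for th in(.4,.65,.8,1): print(th,proj("side",D(.055*np.sin(th),-.0652,.086+.055*np.cos(th))))
cv2.imwrite("pics/z6.png",cv2.resize(b[195:285,195:285],(600,600),interpolation=2)[:,:,::-1])
E
```

```text
[(array([369.714,  21.429]), array([368,  19,   5,   6,  14], dtype=int32)), (array([320.4,  55.4]), array([319,  54,   4,   4,   5], dtype=int32)), (array([415.833,  70.333]), array([414,  69,   4,   3,   6], dtype=int32)), (array([506.167,  71.   ]), array([506,  69,   2,   5,   6], dtype=int32)), (array([421.6, 107. ]), array([420, 106,   4,   3,   5], dtype=int32)), (array([245.211, 234.526]), array([242, 232,   7,   7,  38], dtype=int32))]
0.4 [244.011 234.59 ]
0.65 [248.431 235.141]
0.8 [250.72  235.992]
1 [253.249 237.68 ]
```

View pics/z6.png

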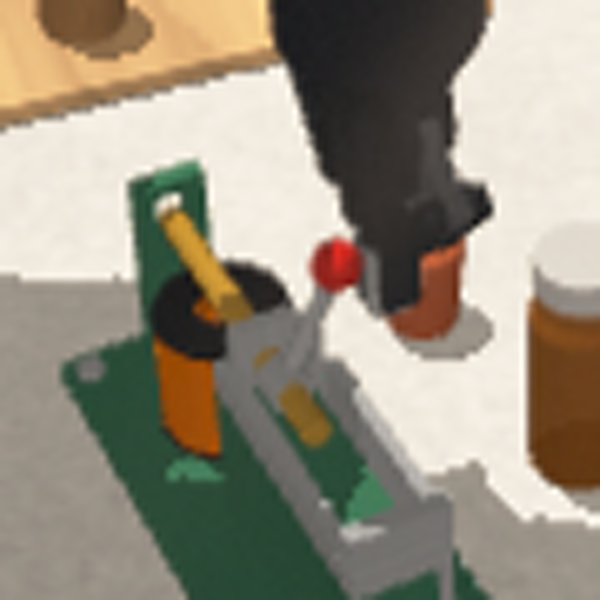

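{"method": "servo_tool", "body": {
  "increments": [
    [0,0,-2.5,0,0,0,1],
    [0,0,-2.8,0,0,0,1],
    [2.4,0,0,0,0,0,1],
    [2.5,0,0,0,0,0,1],
    [0,0,0,0,0,0,1]
  ]
}}

```text
clock: 27.15
position: [0.5354, -0.2077, 0.1679]
ee_rot: [-0.003, -0.172, 0.985, 0.001]
contact_force: [0.7, -0.3, 0.8]
width: -0.0001
gripper_force: 0.0
```

```bash
python3 go.py d -.007 -.0652 .136
```

```text
cm in tool: [-0.472 -0.161  3.185] yaw_y 109.76336052860371 tilt [ 0.005  0.003 -1.   ] pos [ 0.535 -0.208  0.168] t 27.15 F [ 0.727 -0.336  0.847] w -0.00014110765669176625 0.0 j [-0.49   0.326  1.616 -0.001  1.205 -2.406]
```

{"method": "servo_tool", "body": {
  "increments": [
    [0,-0.1,1.6,0,0,0,1],
    [0,0,1.6,0,0,0,1],
    [-0.5,0,0,0,0,0,1],
    [-0.5,0,0,0,0,0,1],
    [0,0,0,0,0,0,1]
  ]
}}

```text
clock: 27.65
position: [0.5503, -0.2055, 0.1369]
ee_rot: [0.0, -0.173, 0.985, -0.0]
contact_force: [-0.5, 0.4, 0.2]
width: -0.0003
gripper_force: 0.2
```

```bash
python3 go.py d .025 -.0652 .126
```

```text
cm in tool: [-2.18   0.144  1.093] yaw_y 109.8777487835046 tilt [-0. -0. -1.] pos [ 0.55  -0.205  0.137] t 27.65 F [-0.519  0.44   0.215] w -0.0002965378711794574 0.15347252134233713 j [-0.476  0.367  1.636  0.     1.139 -2.394]
```

{"method": "servo_tool", "body": {
  "increments": [
    [-0.4,0.1,0.1,0,0,0,1],
    [-0.4,0,0.1,0,0,0,1],
    [-0.4,0,0.2,0,0,0,1],
    [-0.4,0,0.3,0,0,0,1],
    [-0.4,0,0.3,0,0,0,1]
  ]
}}

```text
clock: 28.15
position: [0.5682, -0.198, 0.1265]
ee_rot: [-0.0, -0.172, 0.985, 0.0]
contact_force: [-1.6, -0.7, -0.7]
width: 0.0
gripper_force: 0.9
```

```bash
python3 go.py d .025 -.0652 .126;  python3 - <<'E'
from h import *
from go import D
b=shot("side"); im=b.astype(int); red=(im[...,0]>110)&(im[...,1]<60)&(im[...,2]<70)
nn,lab,st,ce=cv2.connectedComponentsWithStats(red.astype(np.uint8))
print([(ce[i],st[i]) for i in range(1,nn) if 8<st[i,4]<80 and ce[i][1]>200])
for th in(.4,.65,.8,1,1.2): print(th,proj("side",D(.055*np.sin(th),-.0652,.086+.055*np.cos(th))))
E
```

```text
cm in tool: [-0.238  0.048  0.048] yaw_y 109.83434393241608 tilt [ 0.  0. -1.] pos [ 0.568 -0.198  0.126] t 28.15 F [-1.596 -0.74  -0.712] w 4.478516416460726e-05 0.8513321494683623 j [-0.451  0.396  1.617 -0.     1.129 -2.368]
[(array([253.268, 236.854]), array([251, 233,   6,   8,  41], dtype=int32))]
0.4 [244.011 234.59 ]
0.65 [248.431 235.141]
0.8 [250.72  235.992]
1 [253.249 237.68 ]
1.2 [255.101 239.925]
```

{"method": "servo_tool", "body": {
  "increments": [
    [0,0,-1.2,0,0,0,1],
    [0,0,-1.3,0,0,0,1],
    [-1.5,0,0,0,0,0,1],
    [-1.5,0,0,0,0,0,1],
    [0,0,0.8,0,0,0,1]
  ]
}}

```text
clock: 28.7
position: [0.5997, -0.1875, 0.1447]
ee_rot: [0.003, -0.173, 0.985, -0.001]
contact_force: [-0.2, -0.5, 0.5]
width: -0.0001
gripper_force: 0.0
```

{"method": "servo_tool", "body": {
  "increments": [
    [-0.1,0,0.8,0,0,0,1],
    [-0.1,0,0.8,0,0,0,1],
    [-0.1,0,0.8,0,0,0,1],
    [0,0,0.7,0,0,0,1],
    [0,0,0.5,0,0,0,1]
  ]
}}

```text
clock: 29.2
position: [0.5977, -0.1867, 0.1061]
ee_rot: [-0.001, -0.172, 0.985, 0.001]
contact_force: [1.0, -0.1, 1.0]
width: -0.0003
gripper_force: 0.5
```

```bash
python3 go.py d .053 -.0652 .104
```

```text
cm in tool: [ 0.123 -0.013  0.212] yaw_y 109.83623393168934 tilt [ 0.002  0.002 -1.   ] pos [ 0.598 -0.187  0.106] t 29.2 F [ 0.971 -0.115  0.987] w -0.0003288560168623108 0.4788270452991128 j [-0.414  0.449  1.583 -0.     1.113 -2.33 ]
```

{"method": "servo_tool", "body": {
  "increments": [
    [0,0,0.15,0,0,0,1],
    [0,0,0.15,0,0,0,1],
    [0,0,0.15,0,0,0,1],
    [0,0,0.15,0,0,0,1],
    [0,0,0,0,0,0,1]
  ]
}}

```text
clock: 29.7
position: [0.5981, -0.187, 0.103]
ee_rot: [-0.001, -0.172, 0.985, -0.0]
contact_force: [-3.2, 1.1, 7.4]
width: 0.0002
gripper_force: 3.8
```

```bash
python3 go.py d .053 -.0652 .104;  python3 - <<'E'
from h import *
from go import D
b=shot("side"); im=b.astype(int); red=(im[...,0]>110)&(im[...,1]<60)&(im[...,2]<70)
nn,lab,st,ce=cv2.connectedComponentsWithStats(red.astype(np.uint8))
print([(ce[i],st[i]) for i in range(1,nn) if 8<st[i,4]<80 and ce[i][1]>200])
for th in(1,1.2,1.4,1.571): print(th,proj("side",D(.055*np.sin(th),-.0652,.086+.055*np.cos(th))))
E
```

```text
cm in tool: [ 0.149  0.033 -0.099] yaw_y 109.8393504994683 tilt [ 0.001  0.    -1.   ] pos [ 0.598 -0.187  0.103] t 29.7 F [-3.157  1.078  7.355] w 0.00022879478628087848 3.7775051593780518 j [-0.414  0.451  1.588 -0.001  1.103 -2.33 ]
[(array([257.409, 246.182]), array([254, 244,   7,   5,  22], dtype=int32))]
1 [253.249 237.68 ]
1.2 [255.101 239.925]
1.4 [256.219 242.627]
1.571 [256.572 245.215]
```

{"method": "servo_tool", "body": {
  "increments": [
    [0,0,0.1,0,0,0,1],
    [0,0,0.1,0,0,0,1],
    [0,0,0,0,0,0,1],
    [0,0,-0.5,0,0,0,1],
    [0,0,-2,0,0,0,1]
  ]
}}

```text
clock: 30.25
position: [0.5974, -0.1865, 0.1233]
ee_rot: [-0.002, -0.172, 0.985, 0.001]
contact_force: [-0.1, -0.7, -0.0]
width: 0.0004
gripper_force: 0.0
```

{"method": "servo_tool", "body": {
  "increments": [
    [0,0,-3,0,0,0,1],
    [0,0,-4,0,0,0,1],
    [0,0,-4,0,0,0,1],
    [0,0,0,0,0,0,1],
    [0,0,0,0,0,0,1]
  ]
}}

```text
clock: 30.75
position: [0.5993, -0.1872, 0.2358]
ee_rot: [0.001, -0.172, 0.985, -0.001]
contact_force: [-0.0, 0.8, -0.7]
width: 0.0
gripper_force: 0.0
```

```bash
python3 - <<'E'
from h import *
from go import D
from scipy.optimize import least_squares
b=shot("side"); im=b.astype(int); red=(im[...,0]>110)&(im[...,1]<60)&(im[...,2]<70)
nn,lab,st,ce=cv2.connectedComponentsWithStats(red.astype(np.uint8))
c=[ce[i] for i in range(1,nn) if 12<st[i,4]<80 and ce[i][1]>200]; print(c)
for q in(.080,.083,.086):print(q,proj("side",D(.055,-.1482+q,.086)))
cv2.imwrite("pics/z7.png",cv2.resize(b[195:295,185:305],(720,600),interpolation=2)[:,:,::-1])
E
```

```text
[array([257.023, 244.791])]
0.08 [257.104 245.927]
0.083 [256.572 245.212]
0.086 [256.042 244.501]
```

View pics/z7.png

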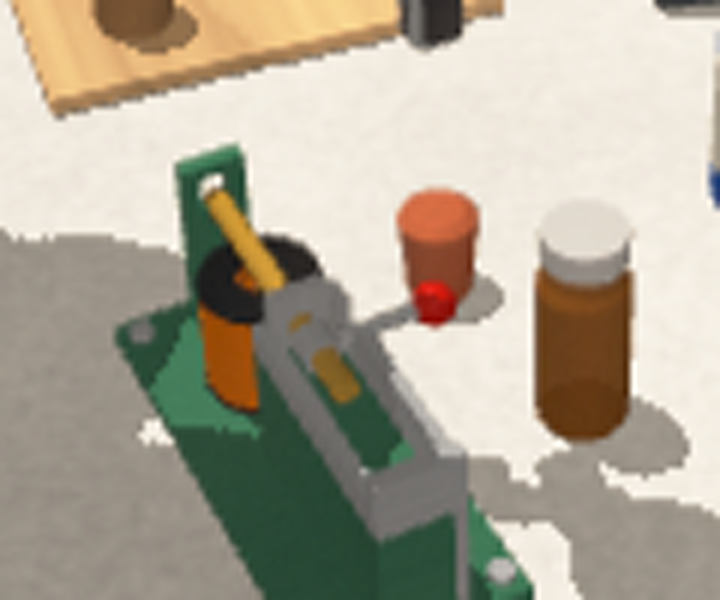

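The picture shows the red knob level in the notch at crop (434,303), the bolt tip in the staple at (212,188), the spool flat on its spindle, and the slip pot and jar where they were.

```bash
python3 -c "
from rig import manip
print(manip.sign_off())"
```

```text
the job is handed in; nothing more can be done
None
```

The orange spool is standing flat on the spindle, the bolt is across into the staple with its handle down level in the notch, and the job was handed in at about 31 s; no result came back.

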